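# Switch the ball diverter to the other tray

### The job

The ball diverter on the lab bench is tipped towards the grey tray on the robot's left. Press down the raised red paddle of its seesaw trough to rock it fully over to the other side, and only then push the yellow stop gate's knob all the way aside, so that the three white balls waiting behind the gate roll down the other chute into the green tray. Do not touch the balls, and leave the sample tins and the spatula where they are.

Things in the scene. Friction and masses are not known exactly. Their poses are not given: they have to be found in the camera images.
- feeder: The diverter's fixed frame (blue base plate and posts), turned up to 0.35 rad. Origin: on the table under the seesaw's middle. +y points to the left (grey) tray, -y to the right (green) one, +x away from the robot, up the dark feed chute, which climbs at 0.20 rad from x = 30 mm (floor 137 mm high) to 241 mm; it is 36 mm wide with walls 16 mm high. Pivot: along this x axis, 120 mm up.
- rocker (a joint): Tilt of the seesaw (aluminium trough 240 mm long along y, wall on the robot's side 34 mm above its floor), rad. Negative: left end low, feeding the grey tray; positive: right end low, feeding the green tray; 0 level; stops at -0.26 and +0.26. Starts between -0.26 and -0.12. A friction hinge: it stays where it is left; about 2.5 N on a paddle moves it.
- paddle_right (a point): Middle of the top face of the red paddle at the right (-y) end of the seesaw, raised at the start. The free part is about 34 mm (x) by 40 mm (y), 5 mm thick, on the robot's side of the trough. In the seesaw's frame the point lies 55 mm towards the robot, 98 mm to -y and 5 mm above the pivot line. It sinks by up to 50 mm, to about 100 mm above the table, with free space below.
- paddle_left (a point): The same point on the left (+y) paddle.
- gate (a joint): Travel of the yellow stop gate, m: 0 shut, 0.05 fully open. It slides along the feeder's +y (to the left) across the feed chute, with about 1 N of friction, and stays where it is left. The balls pass from about 0.035.
- gate_knob (a point): Centre of the top of the gate's yellow knob, an upright cylinder 18 mm across and 34 mm high, leaning 0.20 rad towards the robot, on the gate's plate, whose top edge is 33 mm below this point. It stands over the middle of the feed chute when shut; push it from its -y side. The tops of the waiting balls lie about 36 mm below this point, further up the chute.
- ball0_center (a point): Centre of the first white ceramic ball (25 mm across, about 30 g), waiting against the gate.
- ball1_center (a point): Centre of the second white ball, just behind the first.
- ball2_center (a point): Centre of the third white ball, just behind the second.
- ball_old_center (a point): Centre of a white ball that was fed earlier and lies in the grey tray; it stays there.
- tray_left: Grey catch tray on the left, 130 x 130 mm, walls 30 to 85 mm high. Origin: centre of its underside; axes as the feeder's.
- tray_right: Green catch tray on the right, same size. Origin: centre of its underside; axes as the feeder's.
- tin_a: Lidded round aluminium sample tin, 55 mm across, 42 mm high, standing loose on the table between the robot and the diverter. Origin: centre of its underside.
- tin_b: A like tin, 48 mm high, also loose. Origin: centre of its underside.
- spatula: Lab spatula, 170 mm long, lying loose on the table beyond the right chute. Origin: centre of its underside.

How it is judged:
By the outcome, as a careful person would: the job done as asked, in the order asked, and still so for the second after the job is handed in, with the robot touching nothing.
It also fails if it takes over 43 s, if anything falls off the work surface, if the arm or the gripper's body presses on something with over 40 N, if the wrist force passes 120 N, or if a joint passes its speed limit or range.

### The arm

A 6-joint arm with a two-finger parallel gripper is mounted at the origin on the work surface. World frame = base frame: x ahead of the robot, y to its left, z up, the work surface at z = 0. Lengths are in m, angles in rad, forces in N, time in s.
With the tool pointing down it reaches from about 0.3 to 0.775 m from the base axis. Payload 14.6 kg.
Tool frame: the origin (TCP) lies at the very end of the fingers, on their centre line; the grasp point (between the pads) lies 19 mm behind it; z points along the fingers, y is the line along which they close (so a half turn about z gives the same grasp; the last joint's range is limited). The gripper opens to 94 mm and grips with 3 to 60 N. Pads are 16 mm wide; open, the fingers measure 119 mm over their backs; the gripper's body (75 mm by 177 mm) begins 78 mm behind the grasp point.
Start: joints at [1.132, 0.3, 1.521, -0, 1.321, -0.067], TCP at [0.2, 0.512, 0.205] pointing down, gripper open.
Joint ranges: [-3.03, 3.03], [-0.79, 2.21], [0.23, 2.52], [-1.04, 4.18], [0, 3.07], [-2.55, 2.55]. Speed limits (rad/s): [2.22, 2.22, 2.57, 3.14, 3.14, 3.14].

### API

Orientations are given as [roll, pitch, yaw] about the fixed x, y, z axes, in that order (R = Rz(yaw) Ry(pitch) Rx(roll)).
In Python, from station import ctrl gives the robot as it stands. The module is installed in compiled form; this text tells all that it offers.
- The arm moves only by the tool play_rows, never from a script. Its argument "commands" is a list of rows, each a list of 7 numbers: the shift along the tool's x, y, z in m, then the turn, a rotation vector about the tool's x, y, z in degrees, then the closure, from -1 (fully open) to 1 (shut). A call has 1 to 20 rows; each row shifts and turns the commanded pose from where the row before left it, along the tool's axes as they then stand; what a row does not reach is not made up. A row lasts 1/12 s, in which the tool goes at most 41.7 mm and 7.16 degrees, less where a joint would pass 70% of its speed; a pose out of reach is approached as far as the arm can. A call is refused whole if a number of a shift passes 0.0417 or a number of a turn 7.16, either way. A call with a gripper value outside its range is refused whole. The fingers move at their own pace and stop on an object; "force" is the grip in N (left out, the last holds). Time passes only in rows, so rows that do not move let the fingers close. It gives the time, the measured TCP pose, the force, the opening and the grip force at its end, in the units of the state.
- ctrl.get_obs(): the state, without advancing time (a new reading comes with each control period).
- ctrl.camera(name): name is "scene" or "top" or "wrist"; returns the picture (400x640x3 uint8, blue, green, red); there is no depth.
- ctrl.camera_model(name): a dict with "fx", "fy", "cx", "cy" (pixels), "rvec" (rotation vector, rad) and "tvec" (3), from world to camera coordinates, as OpenCV has them. Camera axes: x right, y down, z forward; pixel columns grow to the right and rows downward; lengths in m; the calibration is good to about 2 mm. A picture is of the moment at which its call begins: read the wrist's pose just before it. camera_model takes no time and is no camera call; for the wrist camera it gives the pose at the moment of the call.
- ctrl.hand_in(): hands the job in; it is judged then, once.
The state is a dict: "time_s": time; "qpos": joint angles; "joint_vel": joint speeds; "tau": joint torques, N m; "ee_pos": TCP position; "eef_rot": TCP orientation; "force": force on the tool from outside, world axes, zero at the start; "moment": the same for the moment, N m; "grip_width": finger opening in m; "grip_force": force on a finger pad.
Only numpy, scipy, OpenCV 4.12 (cv2) and the standard library are available. Lean on these libraries where they do the work, as an engineer would, in place of code of your own. Each camera call takes 0.05 s, during which the arm holds its last target. There are 200 camera calls.

## Working session

There is one attempt and no reset: what is moved stays moved. The work goes in short steps, Python scripts to look and compute and a tool call to move; the robot and the scene stay as the last step left them, time stands still between calls to the robot, and variables do not carry over. Pictures are saved under pics/ and viewed, at most 10 in all, crops included, and the job is handed in when it is done.

Besides the shell and the picture viewer there is one more tool, called by a JSON object that holds its "api" and its "payload". play_rows: Moves the arm, as the interface text tells. Its arguments: {"type":"object","properties":{"commands":{"type":"array","items":{"type":"array","items":{"type":"number"}}},"force":{"type":"number"}},"required":["commands"]}

```bash
mkdir -p pics; python3 - <<'E'
from station import ctrl
import cv2
o=ctrl.get_obs();print(o)
for n in("scene","top"):
    im=ctrl.camera(n);cv2.imwrite(f"pics/{n}0.png",im);print(n,ctrl.camera_model(n))
E
```

```text
{'time_s': 0.0, 'qpos': array([ 1.13241646e+00,  3.00484254e-01,  1.52157129e+00,  2.65230306e-05,
        1.32066868e+00, -6.66057103e-02]), 'joint_vel': array([-4.30214441e-04, -1.11156641e-03,  4.46270526e-04,  7.06105454e-05,
       -2.32546010e-04, -6.15347934e-04]), 'tau': array([-1.28942604e-03, -5.31796539e+01, -3.52737772e+01,  7.07698753e-02,
        2.42694304e-02, -1.37886700e-04]), 'ee_pos': array([0.19969059, 0.51219952, 0.20488325]), 'eef_rot': array([-3.14046530e+00, -1.00946692e-04,  2.76981186e+00]), 'force': array([ 0.11919431, -0.41137796,  0.27475298]), 'moment': array([-0.0149181 ,  0.02209141,  0.02312661]), 'grip_force': 0.0, 'grip_width': 0.09380202510508645}
scene {'fx': 507.2955733335528, 'fy': 507.2955733335528, 'cx': 328.89256968577274, 'cy': 204.18760265734366, 'rvec': array([ 1.77934388,  2.02827644, -0.60808282]), 'tvec': array([ 0.0279848 , -0.37243896,  1.53223854])}
top {'fx': 367.8232667674924, 'fy': 367.8232667674924, 'cx': 316.67790608504913, 'cy': 204.52986998871756, 'rvec': array([ 2.20644584, -2.14102281,  0.16704132]), 'tvec': array([0.01601904, 0.5489032 , 0.95521661])}
```

View pics/scene0.png

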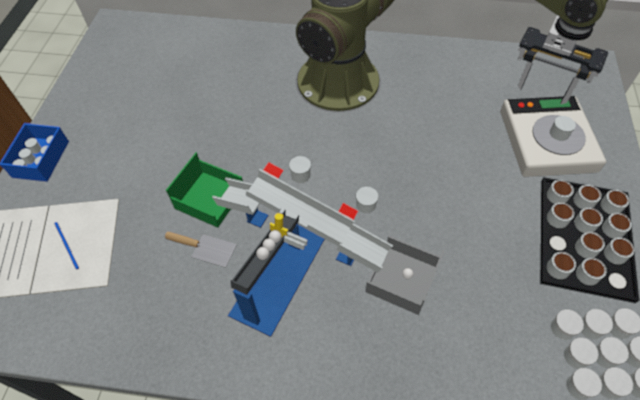

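View pics/top0.png

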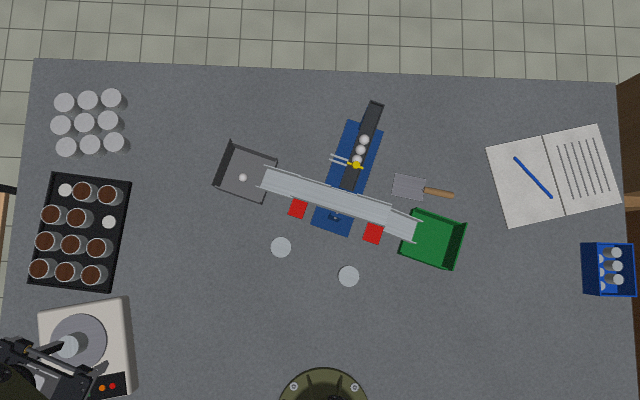

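The scene view (from the far side) shows red paddles at about (273,170) and (348,212) and the yellow knob at (279,222). In the top view the left paddle is at (298,209), the right at (373,233), the knob at (357,165), and the tins at (281,247) and (349,276).

```bash
cat > h.py <<'E'
import cv2,numpy as np
from station import ctrl
def cam(m):
    K=np.array([[m['fx'],0,m['cx']],[0,m['fy'],m['cy']],[0,0,1]]);R=cv2.Rodrigues(m['rvec'])[0];return K,R,m['tvec']
def ray(m,p):
    K,R,t=cam(m);return -R.T@t,R.T@np.linalg.inv(K)@np.array([*p,1.])
def onz(m,p,z):
    c,d=ray(m,p);return c+d*(z-c[2])/d[2]
def tri(m1,p1,m2,p2):
    P=[np.hstack([K@R,(K@t)[:,None]]) for K,R,t in(cam(m1),cam(m2))]
    X=cv2.triangulatePoints(P[0],P[1],np.array(p1,float),np.array(p2,float))[:,0];return X[:3]/X[3]
def proj(m,X):
    K,R,t=cam(m);q=K@(R@np.array(X)+t);return q[:2]/q[2]
def blobs(im,lo,hi,roi=None,amin=20):
    k=cv2.inRange(cv2.cvtColor(im,cv2.COLOR_BGR2HSV),lo,hi)
    if roi: z=np.zeros_like(k);x0,y0,x1,y1=roi;z[y0:y1,x0:x1]=1;k*=z
    n,_,s,c=cv2.connectedComponentsWithStats(k)
    return [(c[i].round(1),s[i]) for i in range(1,n) if s[i][4]>=amin]
E
python3 - <<'E'
from h import *
I={n:cv2.imread(f"pics/{n}0.png") for n in("scene","top")};M={n:ctrl.camera_model(n) for n in I}
roi={"scene":(150,140,450,340),"top":(200,90,470,290)}
for n in I:
    for nm,lo,hi in(("red",(0,150,100),(8,255,255)),("yel",(20,130,90),(32,255,255)),("blue",(100,130,60),(120,255,255))):
        for b in blobs(I[n],lo,hi,roi[n]): print(n,nm,b[0],b[1])
T,S=M["top"],M["scene"]
r={}
for n in I: r[n]=sorted([b[0] for b in blobs(I[n],(0,150,100),(8,255,255),roi[n])],key=lambda c:c[0])[:2]
L=tri(T,r["top"][0],S,r["scene"][1]);R=tri(T,r["top"][1],S,r["scene"][0]);print("L",L,"R",R)
d=L-R;print(np.linalg.norm(d),"yaw",np.arctan2(-d[0],d[1]),"tilt",np.arcsin(d[2]/np.linalg.norm(d)))
for p in((281,247),(349,276)):print("tin",onz(T,p,.045))
# zoomed crop of both
a=cv2.resize(I["top"][90:290,210:470],None,fx=3,fy=3,interpolation=2)[:600,:780];cv2.imwrite("pics/tz.png",a)
E
```

```text
scene red [273.  169.7] [264 163  19  14 141]
scene red [347.9 210.7] [339 204  18  15 144]
scene yel [278.7 224.3] [270 213  18  24 214]
scene blue [257.  218.1] [247 210  21  17 201]
scene blue [275.8 284.7] [ 229  224   95  112 4095]
scene blue [344.2 258.6] [337 253  16  12 106]
top red [297.3 208.2] [288 198  20  21 257]
top red [372.6 233.1] [362 222  22  23 302]
top yel [355.2 164.7] [347 161  16   8  72]
top blue [348.  138.4] [335 119  28  40 554]
top blue [355.9 167.1] [325 129  59  65 936]
top blue [340.2 160.1] [334 158  13   6  30]
top blue [331.7 221.1] [310 206  44  31 773]
L [0.52793926 0.08446394 0.10986643] R [ 0.46985704 -0.0944573   0.15691493]
0.19390697005071453 yaw -0.31389226586079944 tilt -0.24508049465956583
tin [0.43217688 0.12282143 0.045     ]
tin [ 0.36231371 -0.0563734   0.045     ]
```

View pics/tz.png

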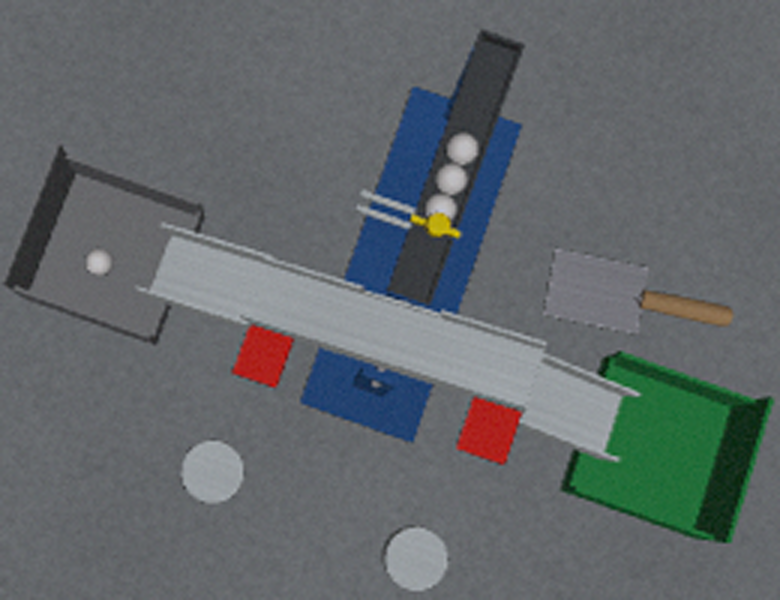

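Measurements agree with the given sizes: paddles are 194 mm apart (196 expected), yaw is about -0.314 and tilt about -0.245. With a tool yaw of 2.828, tool x is -feeder x, tool y is feeder +y and tool z is down. I'll move towards the right paddle with the fingers closed.

{"api": "play_rows", "payload": {"commands": [[0,0,0,0,0,-3.3,1],[-0.021,-0.024,0,0,0,0,1],[-0.021,-0.024,0,0,0,0,1],[-0.021,-0.024,0,0,0,0,1],[-0.021,-0.024,0,0,0,0,1],[-0.021,-0.024,0,0,0,0,1],[-0.021,-0.024,0,0,0,0,1],[-0.021,-0.024,0,0,0,0,1],[-0.021,-0.024,0,0,0,0,1],[-0.021,-0.024,0,0,0,0,1],[-0.021,-0.024,0,0,0,0,1],[-0.021,-0.024,0,0,0,0,1],[-0.021,-0.024,0,0,0,0,1],[-0.021,-0.024,0,0,0,0,1],[-0.021,-0.024,0,0,0,0,1],[-0.021,-0.024,0,0,0,0,1],[-0.021,-0.024,0,0,0,0,1],[-0.021,-0.024,0,0,0,0,1],[0,0,0,0,0,0,1]], "force": 20}}

```text
time_s: 1.68
ee_pos: [0.4144, 0.0104, 0.2052]
eef_rot: [-3.141, -0.0, 2.824]
force: [0.2, 0.2, -0.2]
grip_width: 0.0003
grip_force: 0.0
```

```bash
cat >> h.py <<'E'
O=np.array([.551,-.022,0]);yaw=-.314
Rf=np.array([[np.cos(yaw),-np.sin(yaw),0],[np.sin(yaw),np.cos(yaw),0],[0,0,1]])
def f(X): return (Rf.T@(np.array(X)-O)).round(4)
E
python3 - <<'E'
from h import *
o=ctrl.get_obs();print(o['time_s'],o['ee_pos'],o['eef_rot'],o['grip_width'],f(o['ee_pos']),o['qpos'])
T,S=ctrl.camera_model("top"),ctrl.camera_model("scene")
print("knob top tri",f(tri(T,(355.7,164.5),S,(279,216))))
for z in(.2,.21,.22):print(z,f(onz(T,(355.7,164.5),z)))
print("R",f((.4699,-.0945,.157)))
# ball0, ball2 from crop at centre z ~.16..
for p,z in(((440,207),.165),((462,149),.175)):print("ball",f(onz(T,(210+p[0]/3,90+p[1]/3),z)))
cv2.imwrite("pics/w1.png",ctrl.camera("wrist"))
E
```

```text
1.6833 [0.41435172 0.01042668 0.20517792] [-3.14086119e+00 -1.03023879e-04  2.82399883e+00] 0.00032083339643842654 [-0.14   -0.0114  0.2052] [-6.28124742e-02 -7.50596793e-03  1.87410938e+00 -7.12780218e-04
  1.27527336e+00 -1.31580733e+00]
knob top tri [ 0.0736 -0.0025  0.2071]
0.2 [ 0.0756 -0.003   0.2   ]
0.21 [ 0.0729 -0.0024  0.21  ]
0.22 [ 0.0702 -0.0019  0.22  ]
R [-0.0547 -0.094   0.157 ]
ball [ 0.0983 -0.0028  0.165 ]
ball [ 0.1456 -0.0036  0.175 ]
```

View pics/w1.png

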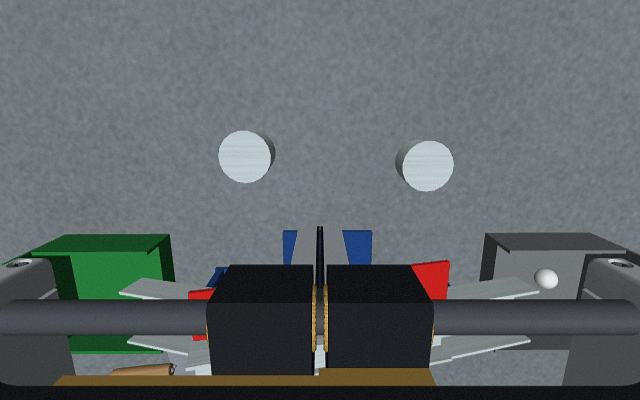

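The wrist view shows both tins well away from the path at (245,157) and (428,166), and the tool centred between the paddles. The knob top is at feeder (0.074, -0.003, 0.21), which fits the given dimensions. Next I'll move over the paddle and press.

{"api": "play_rows", "payload": {"commands": [[-0.0205,-0.0215,0,0,0,0,1],[-0.0205,-0.0215,0,0,0,0,1],[-0.0205,-0.0215,0,0,0,0,1],[-0.0205,-0.0215,0,0,0,0,1],[0,0,0.02,0,0,0,1],[0,0,0.02,0,0,0,1],[0,0,0.006,0,0,0,1],[0,0,0.006,0,0,0,1],[0,0,0.006,0,0,0,1],[0,0,0.006,0,0,0,1],[0,0,0.006,0,0,0,1],[0,0,0.006,0,0,0,1],[0,0,0.006,0,0,0,1],[0,0,0.006,0,0,0,1],[0,0,0.006,0,0,0,1]]}}

```text
time_s: 2.98
ee_pos: [0.4649, -0.093, 0.111]
eef_rot: [3.141, 0.001, 2.827]
force: [0.5, 1.4, 3.9]
grip_width: 0.0003
grip_force: 1.3
```

{"api": "play_rows", "payload": {"commands": [[0,0,0.004,0,0,0,1],[0,0,0.003,0,0,0,1],[0,0,0.002,0,0,0,1],[0,0,0.002,0,0,0,1],[0,0,0,0,0,0,1]]}}

```text
time_s: 3.4
ee_pos: [0.4648, -0.093, 0.1013]
eef_rot: [3.141, 0.0, 2.827]
force: [-4.8, 2.9, 15.0]
grip_width: 0.0002
grip_force: 6.8
```

{"api": "play_rows", "payload": {"commands": [[0,0,0.001,0,0,0,1],[0,0,0,0,0,0,1]]}}

```text
time_s: 3.57
ee_pos: [0.4649, -0.093, 0.1011]
eef_rot: [3.141, 0.001, 2.828]
force: [-9.2, 3.7, 25.1]
grip_width: 0.0006
grip_force: 11.9
```

At the stop. I'll lift off and check the tilt.

{"api": "play_rows", "payload": {"commands": [[0,0,-0.01,0,0,0,1],[0,0,-0.03,0,0,0,1],[0,0,-0.03,0,0,0,1],[0,0,-0.03,0,0,0,1],[0,0,-0.025,0,0,0,1],[0,0,0,0,0,0,1]]}}

```text
time_s: 4.07
ee_pos: [0.466, -0.0935, 0.2292]
eef_rot: [3.141, 0.007, 2.827]
force: [0.2, -0.3, 0.1]
grip_width: 0.0007
grip_force: 0.0
```

```bash
python3 - <<'E'
from h import *
o=ctrl.get_obs();print(o['ee_pos'],f(o['ee_pos']),o['force'])
t=ctrl.camera("top");s=ctrl.camera("scene")
for n,im,roi in(("top",t,(200,90,470,290)),("scene",s,(150,140,450,340))):
  for nm,lo,hi in(("red",(0,150,100),(8,255,255)),("yel",(20,130,90),(32,255,255))):
    for b in blobs(im,lo,hi,roi,8):print(n,nm,b)
a=np.hstack([cv2.resize(im,(520,400),interpolation=2) for im in(t[90:290,210:470],s[140:340,160:420])])
cv2.imwrite("pics/p2.png",cv2.resize(a,(800,308)))
E
```

```text
[ 0.46600551 -0.09350274  0.22920758] [-0.0588 -0.0943  0.2292] [ 0.17867657 -0.2885506   0.11046422]
top red (array([297.6, 206.1]), array([288, 195,  21,  23, 292], dtype=int32))
top red (array([366.4, 227.3]), array([364, 224,   6,   8,  33], dtype=int32))
top red (array([363.6, 239.9]), array([360, 238,   8,   4,  16], dtype=int32))
top yel (array([355.1, 164.7]), array([347, 161,  16,   8,  73], dtype=int32))
scene red (array([275. , 181.4]), array([267, 177,  17,   9,  94], dtype=int32))
scene red (array([348.5, 199.1]), array([339, 193,  18,  16, 139], dtype=int32))
scene yel (array([278.7, 224.2]), array([270, 213,  18,  24, 212], dtype=int32))
```

View pics/p2.png

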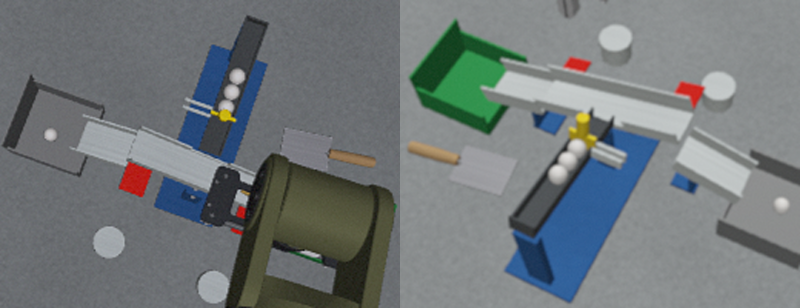

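The seesaw now slopes to the green tray, with the left paddle raised. The gate is still shut and the balls are waiting. Next I'll move beside the knob.

{"api": "play_rows", "payload": {"commands": [[-0.0225,0.0087,0,0,0,0,1],[-0.0225,0.0087,0,0,0,0,1],[-0.0225,0.0087,0,0,0,0,1],[-0.0225,0.0087,0,0,0,0,1],[-0.0225,0.0087,0,0,0,0,1],[-0.0225,0.0087,0,0,0,0,1],[0,0,0.012,0,0,0,1],[0,0,0.012,0,0,0,1],[0,0,0.012,0,0,0,1],[0,0,0,0,0,0,1]]}}

```text
time_s: 5.0
ee_pos: [0.6072, -0.085, 0.1846]
eef_rot: [-3.141, -0.006, 2.827]
force: [-0.2, 0.0, -0.2]
grip_width: 0.0006
grip_force: 0.0
```

```bash
python3 - <<'E'
from h import *
o=ctrl.get_obs();print(o['ee_pos'],f(o['ee_pos']),o['force'])
T,S=ctrl.camera_model("top"),ctrl.camera_model("scene")
print("L now",f(tri(T,(297.6,206.1),S,(348.5,199.1))))
s=ctrl.camera("scene")
cv2.imwrite("pics/p3.png",cv2.resize(s[150:300,190:390],(800,600),interpolation=2))
E
```

```text
[ 0.60724002 -0.0850118   0.18457238] [ 0.073  -0.0426  0.1846] [-0.24849381  0.01148601 -0.24350949]
L now [-0.0549  0.0935  0.1566]
```

View pics/p3.png

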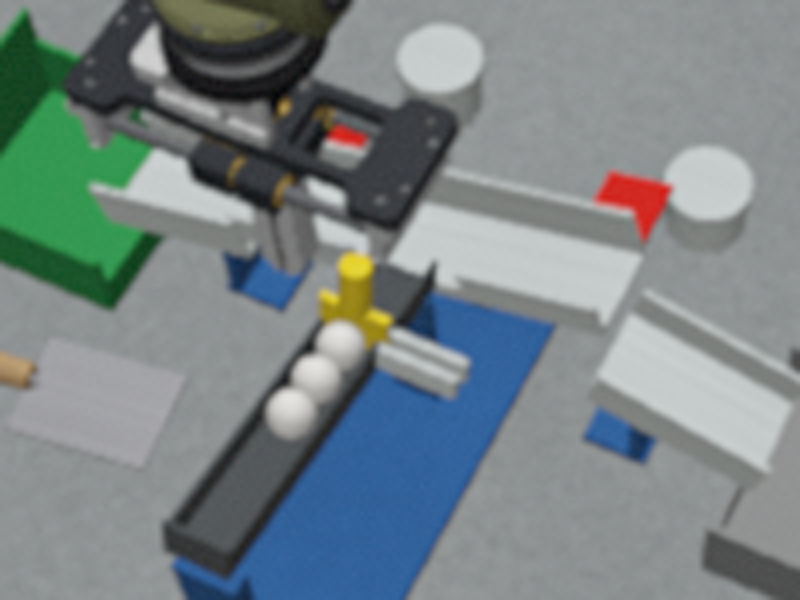

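The finger stands just to the knob's -y side, level with its middle, and the balls are untouched. I'll raise it a little and push along +y.

{"api": "play_rows", "payload": {"commands": [[-0.002,0,-0.006,0,0,0,1],[0,0.008,0,0,0,0,1],[0,0.008,0,0,0,0,1],[0,0.008,0,0,0,0,1],[0,0.008,0,0,0,0,1],[0,0.008,0,0,0,0,1],[0,0.008,0,0,0,0,1],[0,0.008,0,0,0,0,1],[0,0.004,0,0,0,0,1],[0,0,0,0,0,0,1]]}}

```text
time_s: 5.88
ee_pos: [0.6298, -0.0276, 0.1943]
eef_rot: [3.141, -0.0, 2.828]
force: [-0.0, -0.2, -0.8]
grip_width: 0.0004
grip_force: 0.0
```

{"api": "play_rows", "payload": {"commands": [[0,0.003,0,0,0,0,1],[0,0.003,0,0,0,0,1],[0,0,0,0,0,0,1]]}}

```text
time_s: 6.13
ee_pos: [0.6315, -0.0227, 0.1943]
eef_rot: [3.142, -0.0, 2.827]
force: [0.5, -0.4, -0.4]
grip_width: 0.0005
grip_force: 0.0
```

```bash
python3 - <<'E'
from h import *
o=ctrl.get_obs();print(o['ee_pos'],f(o['ee_pos']),o['force'])
s=ctrl.camera("scene")
print(blobs(s,(20,130,90),(32,255,255),(150,140,450,340)))
cv2.imwrite("pics/p4.png",cv2.resize(s[130:310,150:390],(800,600),interpolation=2))
E
```

```text
[ 0.63148365 -0.0227219   0.19429274] [0.0768 0.0242 0.1943] [ 0.50633362 -0.42685086 -0.36324575]
[(array([299. , 232.9]), array([290, 222,  18,  25, 202], dtype=int32))]
```

View pics/p4.png

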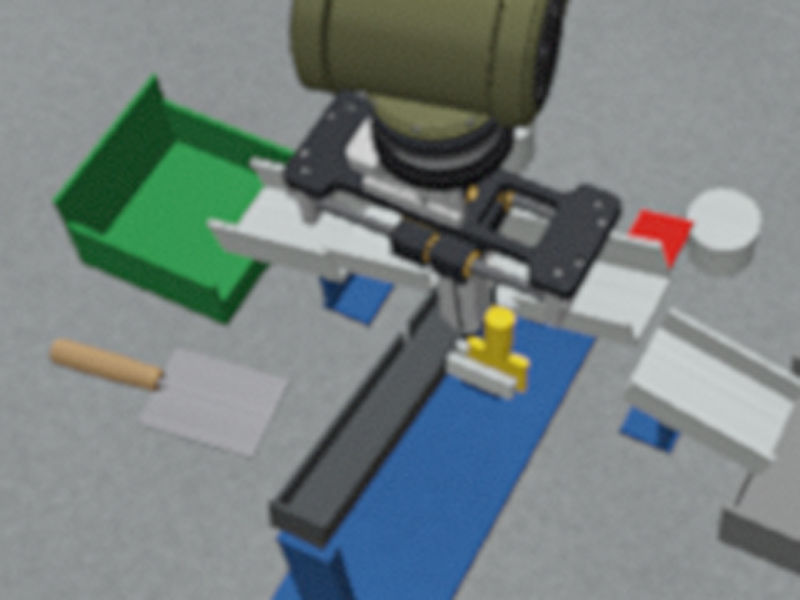

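The gate is open past the chute and the balls have rolled. I'll push on to the stop.

{"api": "play_rows", "payload": {"commands": [[0,0.003,0,0,0,0,1],[0,0.002,0,0,0,0,1],[0,0,0,0,0,0,1]]}}

```text
time_s: 6.43
ee_pos: [0.6325, -0.0202, 0.1944]
eef_rot: [-3.138, -0.001, 2.826]
force: [-7.6, -12.0, 1.5]
grip_width: 0.0007
grip_force: 6.8
```

Stop reached (about 14 N). I'll back off towards -y, lift and check.

{"api": "play_rows", "payload": {"commands": [[0,-0.006,0,0,0,0,1],[0,-0.008,0,0,0,0,1],[0,0,-0.025,0,0,0,1],[0,0,-0.03,0,0,0,1],[0,0,-0.03,0,0,0,1],[0.03,0,-0.01,0,0,0,1],[0.03,0,0,0,0,0,1],[0.03,0,0,0,0,0,1],[0.03,0,0,0,0,0,1],[0.03,0,0,0,0,0,1],[0.02,0,0,0,0,0,1],[0,0,0,0,0,0,1],[0,0,0,0,0,0,1],[0,0,0,0,0,0,1]]}}

```text
time_s: 7.6
ee_pos: [0.4675, 0.0207, 0.2896]
eef_rot: [3.141, 0.001, 2.827]
force: [0.3, 0.1, 0.2]
grip_width: 0.0006
grip_force: 0.0
```

```bash
python3 - <<'E'
from h import *
o=ctrl.get_obs();print(o['ee_pos'],o['force'],o['time_s'])
s=ctrl.camera("scene");t=ctrl.camera("top")
T,S=ctrl.camera_model("top"),ctrl.camera_model("scene")
for n,im,roi in(("top",t,(200,90,470,290)),("scene",s,(150,140,450,340))):
  for nm,lo,hi in(("red",(0,150,100),(8,255,255)),("yel",(20,130,90),(32,255,255))):
    for b in blobs(im,lo,hi,roi,8):print(n,nm,b)
K0=np.array([.074,-.003,.207])
for d in(.04,.045,.05):
    print(d,proj(S,Rf@(K0+[0,d,0])+O)-proj(S,Rf@K0+O),"scene shift; top",proj(T,Rf@(K0+[0,d,0])+O)-proj(T,Rf@K0+O))
cv2.imwrite("pics/p5.png",cv2.resize(np.hstack([t[90:290,210:470],s[130:330,150:410]]),(800,308),interpolation=2))
E
```

```text
[0.46749377 0.02073322 0.28963295] [0.34133377 0.07149431 0.23196718] 7.6
top yel (array([334.6, 157.4]), array([327, 154,  16,   8,  71], dtype=int32))
scene red (array([275.1, 181.4]), array([267, 178,  17,   8,  95], dtype=int32))
scene red (array([348.5, 199.1]), array([339, 193,  18,  16, 141], dtype=int32))
scene yel (array([299.8, 233.2]), array([291, 222,  18,  25, 216], dtype=int32))
0.04 [17.5372357   7.27521197] scene shift; top [-16.77009336  -5.97776866]
0.045 [19.75259682  8.1942406 ] scene shift; top [-18.86540081  -6.72464961]
0.05 [21.97317569  9.11543379] scene shift; top [-20.96049633  -7.47145502]
```

View pics/p5.png

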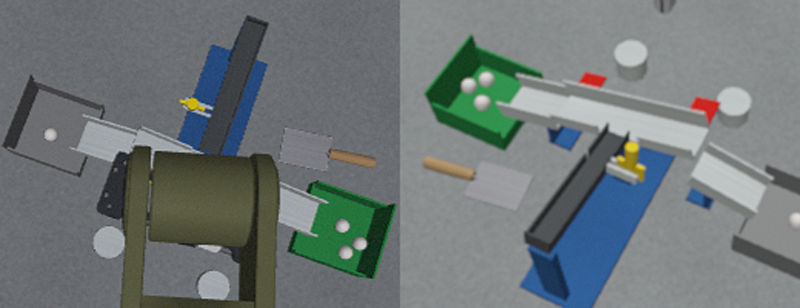

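Three balls are in the green tray, the old ball is in the grey one, and the gate is fully open. The tins and spatula haven't moved.

```bash
python3 -c "
from station import ctrl
print(ctrl.hand_in())"
```

```text
the job is handed in; nothing more can be done
None
```

The job is handed in: the seesaw was rocked fully over to its right stop, then the gate was pushed fully open, and the last pictures show all three balls in the green tray and the old ball, tins and spatula where they were.

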